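# Close the galley's vacuum flask

## Robot

A 6-joint arm with a two-finger parallel gripper is mounted at the origin on the work surface. World frame = base frame: x ahead of the robot, y to its left, z up, the work surface at z = 0. Lengths are in m, angles in degrees, forces in N, time in s.
With the tool pointing down it reaches from about 0.325 to 0.925 m from the base axis. Payload 3.1 kg.
Tool frame: the origin (TCP) lies midway between the tips of the shut fingers; the grasp point (between the pads) lies 19 mm behind it; z points along the fingers, y is the line along which they close (so a half turn about z gives the same grasp; the last joint's range is limited). The gripper opens to 85 mm and grips with 20 to 120 N. Pads are 22 mm wide; open, the fingers measure 114 mm over their backs; the gripper's body (76 mm by 85 mm) begins 54 mm behind the grasp point. The pads swing forward as they close: fully open they stand 13 mm farther back than shut.
Start: joints at [62.842, 12.427, 92.441, -0, 75.132, -6.429], TCP at [0.221, 0.585, 0.231] pointing down, gripper open.
Joint ranges: [-157.48, 157.48], [-44.54, 120.13], [17.64, 146.25], [-64.5, 244.5], [7.68, 150.69], [-147.95, 147.95]. Speed limits (degrees/s): [159.86, 159.86, 180, 180, 180, 180].

## Interface

Orientations are given as a 3x3 rotation matrix whose columns are the frame's x, y, z axes.
In Python, from rig import r, vision gives the robot as it stands.
- The arm moves only by the tool arm_command, never from a script. Its argument "steps" is a list of rows, each an object with "linear": the shift along the tool's x, y, z in cm, a list of three; "twist": the turn about the tool's z in rad. In form: [{"linear": [x, y, z], "twist": twist}, ...]. A call has 1 to 12 rows; each row shifts and turns the commanded pose from where the row before left it, along the tool's axes as they then stand; what a row does not reach is not made up. A row lasts 1/10 s, in which the tool goes at most 50 mm and 8.59 degrees, less where a joint would pass 70% of its speed; a pose out of reach is approached as far as the arm can. A call with a gripper value outside its range is refused whole. "fingers" is the finger opening in cm, from 0 to 8.54, set as the call begins (left out, the last holds). The fingers move at their own pace and stop on an object; "force" is the grip in N (left out, the last holds). Time passes only in rows, so rows that do not move let the fingers close. It gives the time, the measured TCP pose, the force, the opening and the grip force at its end, in the units of the state.
- r.get_state(): the state, without advancing time (a new reading comes with each control period).
- vision.snapshot(name): name is "scene" or "top" or "wrist"; returns a dict with "pixels" (420x560x3 uint8, red, green, blue), "fx", "fy", "cx", "cy" (pixels), "R" (3x3) and "t" (3): a world point X has camera coordinates R X + t. Camera axes: x right, y down, z forward; pixel columns grow to the right and rows downward; lengths in m; the calibration is good to about 2 mm. A picture is of the moment at which its call begins. There is no depth.
- r.sign_off(): hands the job in; it is judged then, once.
Trained networks look in a picture, given as the dict that the camera call returned (one of the last four; its "shot" number tells which), for a name from the list of things; names that differ only in an ending like _2 or _b are one class to them, and where a whole thing is asked for, a point or a joint stands for the part that bears it (a point fixed in the world has none). Each returns a list of dicts, best first, with "conf" (0 to 1); they miss things now and then, are a little off and sometimes report something else, mostly with a low value. They report only what shows in the picture. A call takes as long as a camera call.
- vision.boxes_of(picture, name): "position" ([row, column] in pixels, amid what is visible of it).
- vision.place_of(picture, name): "position" ([row, column] in pixels: a listed point, or the origin of a listed thing).
The state is a dict: "t": time; "joints": joint angles; "qvel": joint speeds; "tau": joint torques, N m; "eef_pos": TCP position; "orientation": TCP orientation; "ft_force": force on the tool from outside, world axes, zero at the start; "ft_torque": the same for the moment, N m; "finger_gap": finger opening in m; "gripper_force": force on a finger pad.
Only numpy, scipy, OpenCV 4.12 (cv2) and the standard library are available. Lean on these libraries where they do the work, as an engineer would, in place of code of your own. Each camera call takes 0.05 s, during which the arm holds its last target. There are 200 camera calls.

## Task

The vacuum flask in its counter holder has been filled and is to be closed: take its black screw cap from the counter, set it squarely on the neck, turn it gently backwards (anticlockwise) until you feel the threads drop into place, then screw it down clockwise to its stop. Do not force it: press lightly and stop turning as soon as it comes up hard. Let go, and leave the mug, pitcher, whisk and muffin tins where they are.

Things in the scene. Friction and masses are not known exactly. Their poses are not given: they have to be found in the camera images.
- flask: Brushed-steel vacuum flask, 105 mm diameter, clamped in a holder screwed to the counter: it neither turns nor tips. Origin: on the counter, on its axis, under the 130 x 130 x 4 mm foot plate; z up. A black handle stands out towards +x, to 97 mm from the axis, 81 to 147 mm above the counter. Shoulder from 150 to 179 mm; above it the open threaded neck, 45 mm diameter (54 over the threads).
- flask_mouth (a point): Centre of the neck's steel rim, 200 mm above the counter, on the flask's axis; z up. A white silicone sealing ring, 41 mm diameter, stands 4.5 mm proud of the rim and yields like a spring (1.4 N to start, then 1.2 N per mm) until flush.
- flask_thread (a point): On the axis, 6 mm below the rim. Round the neck: three like threads 120 deg apart, at an angle that differs from flask to flask and does not follow the flask's axes. Each is 3 mm thick, its top begins 3 mm below the rim and falls 5 mm over 80 deg going clockwise (from above), ending at an upright stop rib 3 mm higher than the thread; then a 34 deg gap to the next thread.
- cap: Round black screw cap in a ribbed rubber sleeve that does not slip in a grip, 62 mm diameter (63 over the ribs, only for looks), 41 mm tall, about 0.09 kg, standing open side down. Origin: centre of its open lower edge; z up through the closed top. Skirt 2.6 mm thick; inner face of the top 15 mm above the lower edge, solid above that. About 1.6 mm of play all round on the neck.
- cap_lugs (a point): On the cap's axis, 2.5 mm above its lower edge, level with three like lugs 120 deg apart inside the skirt (7 mm wide, 3 mm high, to 24 mm from the axis). Riding on the threads the cap's lower edge is 3.5 to 8.5 mm below the rim (6 mm on a stop rib). Turned clockwise there, the lugs jam on the ribs; anticlockwise they climb, 0.06 mm per deg (off a rib they first drop up to 3 mm).
- cap_top (a point): Centre of the cap's top, 40 mm above its lower edge. After at most 120 deg anticlockwise the lugs fall off the thread beginnings by some 7 mm: lower edge 11 mm below the rim, on the seal; within 20 deg more a rib blocks further anticlockwise turning. Then 80 to 100 deg clockwise pull the cap to 14.5 mm below the rim, against the stops, where friction holds it.
- mug: White ceramic mug with a handle, 82 mm diameter, 92 mm tall, loose. Origin: centre of its base. To be left alone.
- pitcher: Small steel milk pitcher with a wire handle, 90 mm diameter, 110 mm tall, loose. Origin: centre of its base. To be left alone.
- whisk: Steel balloon whisk lying on the counter, 350 mm long along its x, 70 mm thick at the wires (+x end). Origin: on the counter, 108 mm from the wires' end. To be left alone.
- muffin_tins: Stack of aluminium muffin tins, 185 x 270 x 74 mm, on the far side. Origin: centre of its underside. To be left alone.

How it is judged (in metres and radians):
At the end, for the whole second after the job is handed in: The cap is on the flask and screwed home: its lower edge at least 13.3 mm below the neck's rim (14.5 mm at the stop), within 3 mm of the neck's axis, level within 0.06 rad, at rest and let go (z of cap in the frame of flask_mouth below -0.0133 m and horizontal distance between cap and flask_mouth below 0.003 m and angle between cap's own z axis and vertical below 0.06 rad and linear speed of cap below 0.01 m/s); the robot touches nothing.
It fails at once if the cap is forced: more than 50 N between cap and flask (contact force between cap and flask above 50 N).
It fails at once if mug, pitcher, whisk or muffin tins pushed more than 25 mm from their place (distance of any of mug, pitcher, whisk, muffin_tins from where it was at the start of the episode above 0.025 m).
It also fails if it takes over 72 s, if anything falls off the work surface, if the arm or the gripper's body presses on something with over 40 N, if the wrist force passes 120 N, or if a joint passes its speed limit or range.

## Working session

There is one attempt and no reset: what is moved stays moved. The work goes in short steps, Python scripts to look and compute and a tool call to move; the robot and the scene stay as the last step left them, time stands still between calls to the robot, and variables do not carry over. Pictures are saved under pics/ and viewed, at most 10 in all, crops included, and the job is handed in when it is done.

Besides the shell and the picture viewer there is one more tool, called in YAML: its name, and indented under it one key for each argument. arm_command: Moves the arm, as the interface text tells. Its arguments: {"type":"object","properties":{"steps":{"type":"array"},"fingers":{"type":"number"},"force":{"type":"number"}},"required":["steps"]}

```bash
mkdir -p pics
cat > h.py <<'E'
import numpy as np, cv2, json
from rig import r, vision
def snap(n,f=None):
    p=vision.snapshot(n)
    if f: cv2.imwrite('pics/'+f,cv2.cvtColor(np.asarray(p['pixels'],np.uint8),cv2.COLOR_RGB2BGR))
    return p
def ray(p,rc):
    R=np.array(p['R']);t=np.array(p['t'])
    d=np.array([(rc[1]-p['cx'])/p['fx'],(rc[0]-p['cy'])/p['fy'],1.0])
    return -R.T@t, R.T@d
def at_z(p,rc,z):
    o,d=ray(p,rc); return o+d*(z-o[2])/d[2]
def tri(obs):
    A=np.zeros((3,3));b=np.zeros(3)
    for p,rc in obs:
        o,d=ray(p,rc);d=d/np.linalg.norm(d);M=np.eye(3)-np.outer(d,d);A+=M;b+=M@o
    return np.linalg.solve(A,b)
def proj(p,X):
    c=np.array(p['R'])@X+np.array(p['t']);return [p['fy']*c[1]/c[2]+p['cy'],p['fx']*c[0]/c[2]+p['cx']]
E
python3 - <<'E'
from h import *
np.set_printoptions(precision=4,suppress=True)
s=r.get_state();print(s['t'],s['eef_pos'],s['orientation'],s['finger_gap'])
H={'flask':0,'flask_mouth':.2,'flask_thread':.194,'cap':0,'cap_lugs':.0025,'cap_top':.04,'mug':0,'pitcher':0,'whisk':0,'muffin_tins':0}
P={n:snap(n,n+'0.png') for n in('scene','top','wrist')}
for k,z in H.items():
    for n,p in P.items():
        for d in vision.place_of(p,k)[:2]:
            print(k,n,round(d['conf'],2),np.round(d['position'],1),at_z(p,d['position'],z)[:2])
E
python3 -c "
import cv2,numpy as np
a=[cv2.imread('pics/%s0.png'%n) for n in('scene','top')]
cv2.imwrite('pics/st.png',cv2.resize(np.hstack(a),(800,300)))"
```

```text
0.0 [0.2208 0.5838 0.23  ] [[-0.9353  0.354  -0.0011]
 [ 0.354   0.9353 -0.0021]
 [ 0.0002 -0.0024 -1.    ]] 0.08559676537656345
flask scene 0.97 [215.  208.6] [ 0.5268 -0.2315]
flask scene 0.29 [208.6 131.9] [ 0.5153 -0.487 ]
flask_mouth scene 0.59 [164.3 198.8] [ 0.5274 -0.2366]
flask_mouth top 0.67 [240.4 363.3] [ 0.5337 -0.2338]
flask_mouth top 0.25 [249.5 286.9] [ 0.5087 -0.0139]
flask_thread scene 0.84 [163.5 198.7] [ 0.5154 -0.2404]
flask_thread top 0.75 [246.3 363.5] [ 0.5168 -0.2351]
cap scene 0.7 [215.5 279.1] [ 0.5122 -0.0048]
cap top 0.68 [248.4 289.3] [ 0.5096 -0.0243]
cap_lugs scene 0.57 [217.4 277.1] [ 0.5242 -0.0104]
cap_lugs top 0.6 [248.7 285.3] [ 0.5087 -0.011 ]
cap_top scene 0.84 [213.4 281. ] [0.5448 0.0031]
cap_top top 0.68 [248.1 286.1] [ 0.5111 -0.0133]
mug scene 0.58 [230.1 369.3] [0.5574 0.28  ]
mug top 0.77 [236.2 195.6] [0.5514 0.2862]
pitcher scene 0.57 [210.1 130.1] [ 0.5229 -0.4902]
pitcher top 0.89 [252.1 430.2] [ 0.4952 -0.4903]
whisk scene 0.88 [241.7 439.2] [0.5915 0.4869]
whisk top 0.74 [223.9 139. ] [0.5931 0.4746]
muffin_tins scene 0.55 [283.8 259.7] [ 0.7857 -0.0387]
muffin_tins top 0.98 [168.1 293.2] [ 0.7779 -0.039 ]
```

View pics/st.png

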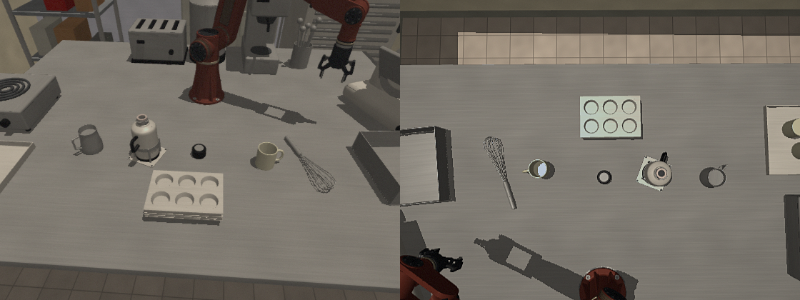

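arm_command:
  steps:
    - {"linear": [-3.2, -3.03, 0.2], "twist": 0}
    - {"linear": [-3.2, -3.03, 0.2], "twist": 0}
    - {"linear": [-3.2, -3.03, 0.2], "twist": 0}
    - {"linear": [-3.2, -3.03, 0.2], "twist": 0}
    - {"linear": [-3.2, -3.03, 0.2], "twist": 0}
    - {"linear": [-3.2, -3.03, 0.2], "twist": 0}
    - {"linear": [-3.2, -3.03, 0.2], "twist": 0}
    - {"linear": [-3.2, -3.03, 0.2], "twist": 0}
    - {"linear": [-3.2, -3.03, 0.2], "twist": 0}
    - {"linear": [-3.2, -3.03, 0.2], "twist": 0}
    - {"linear": [-3.2, -3.03, 0.2], "twist": 0}
    - {"linear": [-3.2, -3.03, 0.2], "twist": 0}
  fingers: 8.5

```text
t: 2.85
eef_pos: [0.4523, 0.1069, 0.2077]
orientation: [[-0.935, 0.354, 0.001], [0.354, 0.935, 0.0], [-0.001, 0.001, -1.0]]
ft_force: [1.0, 0.3, -0.4]
finger_gap: 0.0849
gripper_force: 0.0
```

arm_command:
  steps:
    - {"linear": [-3.2, -3.03, 0.2], "twist": 0}
    - {"linear": [-3.2, -3.03, 0.2], "twist": 0}
    - {"linear": [-3.2, -3.03, 0.2], "twist": 0}
    - {"linear": [0, 0, 0], "twist": 0.14}
    - {"linear": [0, 0, 0], "twist": 0.14}
    - {"linear": [0, 0, 0], "twist": 0.14}
    - {"linear": [0, 0, 0], "twist": 0.14}
    - {"linear": [0, 0, 0], "twist": 0.14}
    - {"linear": [0, 0, 0], "twist": 0.14}
    - {"linear": [0, 0, 0], "twist": 0.14}
    - {"linear": [0, 0, 0], "twist": 0.14}
    - {"linear": [0, 0, 0], "twist": 0.14}

```text
t: 4.05
eef_pos: [0.5093, -0.0104, 0.2015]
orientation: [[0.057, 0.998, 0.0], [0.998, -0.057, -0.0], [-0.0, 0.0, -1.0]]
ft_force: [0.5, -0.5, 0.1]
finger_gap: 0.085
gripper_force: 0.0
```

arm_command:
  steps:
    - {"linear": [0, 0, 0], "twist": 0.14}
    - {"linear": [0, 0, 0], "twist": 0.14}
    - {"linear": [0, 0, 0], "twist": 0.14}
    - {"linear": [0, 0, 0], "twist": 0.14}
    - {"linear": [0, 0, 0], "twist": 0.14}
    - {"linear": [0, 0, 0], "twist": 0.14}
    - {"linear": [0, 0, 0], "twist": 0.14}
    - {"linear": [0, 0, 0], "twist": 0.14}
    - {"linear": [0, 0, 0], "twist": 0.14}
    - {"linear": [0, 0, 0], "twist": 0}
    - {"linear": [0, 0, 0], "twist": 0}

```text
t: 5.15
eef_pos: [0.5093, -0.0104, 0.2014]
orientation: [[0.966, 0.26, 0.0], [0.26, -0.966, -0.0], [0.0, 0.0, -1.0]]
ft_force: [-0.3, -1.0, -0.6]
finger_gap: 0.085
gripper_force: 0.0
```

```bash
cat > look.py <<'E'
from h import *
import sys
np.set_printoptions(precision=4,suppress=True)
s=r.get_state();print(s['t'],s['eef_pos'],np.round(s['joints'],1),s['ft_force'],s['finger_gap']);print(np.array(s['orientation']))
p=snap('wrist',sys.argv[1])
H={'flask_mouth':.2,'flask_thread':.194,'cap':0,'cap_lugs':.0025,'cap_top':.04}
R=np.array(s['orientation'])
for k in sys.argv[2:]:
    for d in vision.place_of(p,k)[:2]:
        X=at_z(p,d['position'],H[k]);print(k,round(d['conf'],2),np.round(d['position'],1),X[:2],'tool cm',100*R.T@(X-s['eef_pos']))
E
python3 look.py w1.png cap cap_top cap_lugs flask_mouth
```

```text
5.15 [ 0.5093 -0.0104  0.2014] [ -9.1  -0.2 109.5   0.   70.6  65.9] [-0.3092 -1.0099 -0.6441] 0.08502454860576458
[[ 0.9657  0.2597  0.0002]
 [ 0.2597 -0.9657 -0.    ]
 [ 0.0002  0.0001 -1.    ]]
cap 0.93 [176.7 279.3] [ 0.5103 -0.0087] tool cm [ 0.1397 -0.1413 20.1396]
cap_top 0.61 [184.  280.8] [ 0.5121 -0.01  ] tool cm [ 0.2808  0.0314 16.1396]
cap_lugs 0.67 [174.7 276.5] [ 0.5122 -0.0051] tool cm [ 0.414  -0.4425 19.8896]
```

View pics/w1.png

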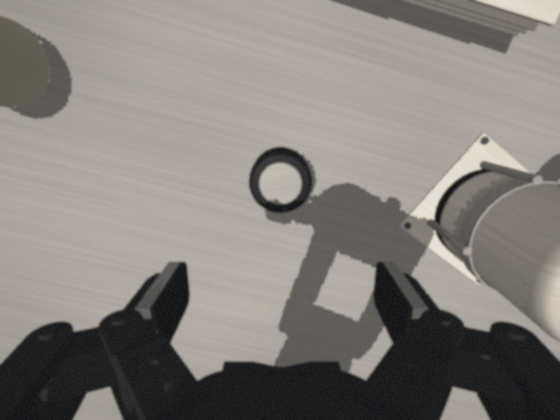

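arm_command:
  steps:
    - {"linear": [0.1, -0.05, 3], "twist": 0}
    - {"linear": [0.1, -0.05, 3], "twist": 0}
    - {"linear": [0, 0, 3], "twist": 0}
    - {"linear": [0, 0, 0], "twist": 0}
    - {"linear": [0, 0, 0], "twist": 0}

```text
t: 5.9
eef_pos: [0.5106, -0.0089, 0.1112]
orientation: [[0.966, 0.257, -0.001], [0.257, -0.966, 0.0], [-0.001, -0.001, -1.0]]
ft_force: [1.1, -0.2, 0.8]
finger_gap: 0.085
gripper_force: 0.0
```

```bash
python3 look.py w2.png cap cap_top cap_lugs
```

```text
5.9 [ 0.5106 -0.0089  0.1112] [ -8.9   6.7 113.1  -0.   60.3  66.2] [ 1.0555 -0.1869  0.7888] 0.08501433951108596
[[ 0.9664  0.2572 -0.0014]
 [ 0.2572 -0.9664  0.0002]
 [-0.0013 -0.0005 -1.    ]]
cap 0.69 [200.5 280.5] [ 0.5114 -0.0088] tool cm [ 0.0927  0.0165 11.1178]
cap_top 0.79 [215.3 282.4] [ 0.5127 -0.01  ] tool cm [0.1872 0.1627 7.1176]
```

View pics/w2.png

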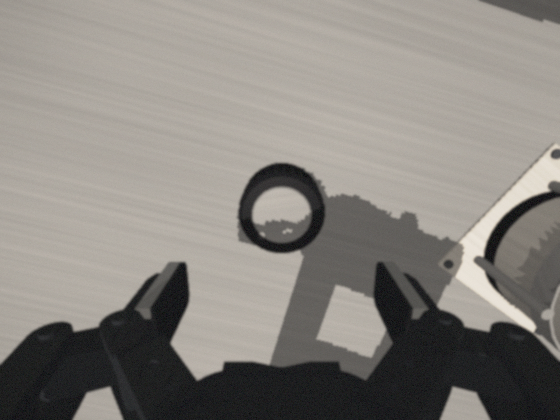

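arm_command:
  steps:
    - {"linear": [0.15, 0.05, 2], "twist": 0}
    - {"linear": [0, 0, 2], "twist": 0}
    - {"linear": [0, 0, 2], "twist": 0}
    - {"linear": [0, 0, 2], "twist": 0}
    - {"linear": [0, 0, 1.5], "twist": 0}
    - {"linear": [0, 0, 1.1], "twist": 0}
    - {"linear": [0, 0, 0], "twist": 0}
    - {"linear": [0, 0, 0], "twist": 0}
    - {"linear": [0, 0, 0], "twist": 0}

```text
t: 7.0
eef_pos: [0.5138, -0.0092, 0.0065]
orientation: [[0.966, 0.257, 0.002], [0.257, -0.966, -0.0], [0.002, 0.001, -1.0]]
ft_force: [0.5, -0.1, -0.1]
finger_gap: 0.0852
gripper_force: 0.0
```

arm_command:
  steps:
    - {"linear": [0, 0, 0], "twist": 0}
    - {"linear": [0, 0, 0], "twist": 0}
    - {"linear": [0, 0, 0], "twist": 0}
    - {"linear": [0, 0, 0], "twist": 0}
    - {"linear": [0, 0, 0], "twist": 0}
    - {"linear": [0, 0, 0], "twist": 0}
    - {"linear": [0, 0, 0], "twist": 0}
    - {"linear": [0, 0, 0], "twist": 0}
  fingers: 5.5
  force: 40

```text
t: 7.8
eef_pos: [0.5135, -0.0092, 0.0065]
orientation: [[0.966, 0.257, 0.002], [0.257, -0.966, -0.0], [0.002, 0.001, -1.0]]
ft_force: [-1.7, 0.1, 6.0]
finger_gap: 0.0609
gripper_force: 43.7
```

```bash
python3 look.py w3.png cap cap_top
```

```text
7.8 [ 0.5135 -0.0092  0.0065] [ -8.9  17.1 114.7  -0.   48.1  66.3] [-1.6558  0.0736  6.0202] 0.0608791975578719
[[ 0.9664  0.257   0.0018]
 [ 0.257  -0.9664 -0.0003]
 [ 0.0016  0.0008 -1.    ]]
cap 0.6 [260.  280.2] [ 0.5137 -0.0095] tool cm [0.002  0.0357 0.6474]
cap_top 0.82 [307.5 282.1] [ 0.5136 -0.0104] tool cm [-0.0252  0.1266 -3.3526]
```

View pics/w3.png

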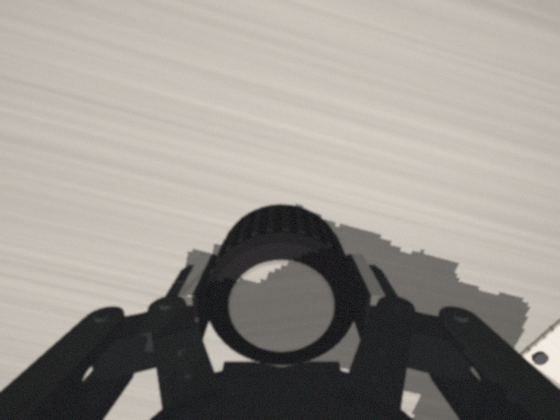

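arm_command:
  steps:
    - {"linear": [0, 0, -2], "twist": 0}
    - {"linear": [0, 0, -3.5], "twist": 0}
    - {"linear": [0, 0, -4], "twist": 0}
    - {"linear": [0, 0, -4], "twist": 0}
    - {"linear": [0, 0, -4], "twist": 0}
    - {"linear": [0, 0, -4], "twist": 0}
    - {"linear": [0, 0, -4], "twist": 0}
    - {"linear": [0, 0, -2.5], "twist": 0}

```text
t: 8.75
eef_pos: [0.5135, -0.0092, 0.2889]
orientation: [[0.966, 0.257, 0.005], [0.257, -0.966, -0.001], [0.004, 0.002, -1.0]]
ft_force: [0.2, -0.5, -1.2]
finger_gap: 0.0611
gripper_force: 43.7
```

arm_command:
  steps:
    - {"linear": [-1.5, 3, 0], "twist": 0}
    - {"linear": [-1.5, 3, 0], "twist": 0}
    - {"linear": [-1.5, 3, 0], "twist": 0}
    - {"linear": [-1.5, 3, 0], "twist": 0}
    - {"linear": [-1.5, 3, 0], "twist": 0}
    - {"linear": [-1.5, 3, 0], "twist": 0}
    - {"linear": [-1.5, 3, 0], "twist": 0}
    - {"linear": [-1, 1.2, 0], "twist": 0}
    - {"linear": [0, 0, 0], "twist": 0}
    - {"linear": [0, 0, 0], "twist": 0}
    - {"linear": [0, 0, 0], "twist": 0}

```text
t: 9.85
eef_pos: [0.4586, -0.2518, 0.2851]
orientation: [[0.966, 0.258, 0.0], [0.258, -0.966, 0.001], [0.0, -0.001, -1.0]]
ft_force: [0.2, -0.2, -1.0]
finger_gap: 0.0611
gripper_force: 43.8
```

```bash
python3 look.py w4.png flask_mouth flask_thread cap_top
python3 - <<'E'
from h import *
for n in('scene','top'):
    p=snap(n)
    for k,z in(('flask_mouth',.2),('cap_top',.315)):
        for d in vision.place_of(p,k)[:1]: print(n,k,d['conf'],at_z(p,d['position'],z))
E
```

```text
9.85 [ 0.4586 -0.2518  0.2851] [-36.5  -2.5 102.6   0.   79.9  38.6] [ 0.2484 -0.2038 -0.9834] 0.06108240817905151
[[ 0.9661  0.2582  0.    ]
 [ 0.2582 -0.9661  0.0009]
 [ 0.0003 -0.0009 -1.    ]]
flask_mouth 0.61 [113.1 287.6] [ 0.5282 -0.2383] tool cm [7.0685 0.5075 8.5162]
flask_thread 0.9 [113.4 289. ] [ 0.5282 -0.2395] tool cm [7.0356 0.6165 9.1161]
cap_top 0.86 [306.2 278.4] [ 0.2712 -0.2984] tool cm [-19.3217  -0.3168  24.5102]
cap_top 0.15 [171.9 464.4] [ 0.515  -0.4693] tool cm [-0.1774 22.4928 24.4951]
scene flask_mouth 0.92 [ 0.52265887 -0.23855586  0.2       ]
scene cap_top 0.59 [ 0.46935219 -0.25119934  0.315     ]
top flask_mouth 0.56 [ 0.53202494 -0.23232383  0.2       ]
top cap_top 0.63 [ 0.45784256 -0.25670366  0.315     ]
```

View pics/w4.png

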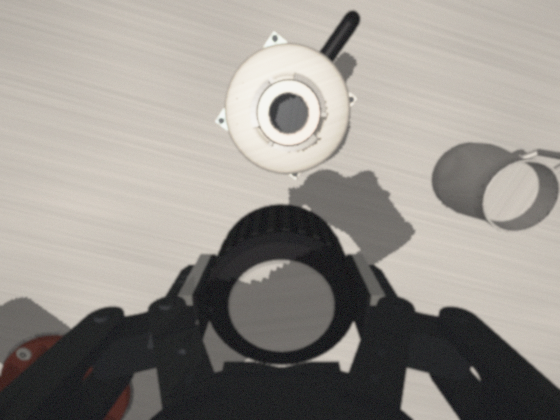

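```bash
cat > fit.py <<'E'
from h import *
import sys
def radial(g,c,r0,r1,sign,n=180,it=3):
    # ellipse fit of strongest radial edge (sign: +1 dark->bright outward) between radii r0..r1
    for _ in range(it):
        pts=[];g2=cv2.GaussianBlur(g,(0,0),1.0)
        rr=np.arange(r0,r1,.25)
        for a in np.linspace(0,2*np.pi,n,endpoint=False):
            m=cv2.remap(g2,(c[1]+rr*np.cos(a)).astype(np.float32)[None],(c[0]+rr*np.sin(a)).astype(np.float32)[None],cv2.INTER_LINEAR)[0]
            d=sign*np.gradient(m);i=d.argmax()
            if d[i]>1.0: pts.append((c[1]+rr[i]*np.cos(a),c[0]+rr[i]*np.sin(a)))
        pts=np.array(pts,np.float32)
        for k in range(4):
            e=cv2.fitEllipse(pts);ax=np.deg2rad(e[2]);q=pts-np.array(e[0])
            u=q@[np.cos(ax),np.sin(ax)];v=q@[-np.sin(ax),np.cos(ax)]
            res=np.abs(np.hypot(u/(e[1][0]/2),v/(e[1][1]/2))-1);keep=res<max(0.03,1.5*np.median(res))
            pts=pts[keep]
        c=(e[0][1],e[0][0])
    return c,e,len(pts)
E
python3 - <<'E'
from fit import *
np.set_printoptions(precision=4,suppress=True)
s=r.get_state();R=np.array(s['orientation'])
p=snap('wrist','w5.png');im=np.array(p['pixels'],np.uint8);g=cv2.cvtColor(im,cv2.COLOR_RGB2GRAY).astype(np.float32)
print('cam in tool',R.T@(ray(p,(0,0))[0]-s['eef_pos']), 'axis',R.T@np.array(p['R'])[2],p['fx'])
out=cv2.cvtColor(im,cv2.COLOR_RGB2BGR)
for nm,c,r0,r1,sg,z in(('hole',(113,289),10,26,1,.2),('neck',(112,289),24,40,-1,.2),('neck+',(112,289),24,40,1,.2),('body',(108,289),52,72,-1,.15),('disc',(306,281),40,62,-1,s['eef_pos'][2]+.0335)):
    c,e,n=radial(g,c,r0,r1,sg);X=at_z(p,c,z)
    print(nm,np.round(c,1),np.round(e[1],1),n,X[:2],'tool cm',100*R.T@(X-s['eef_pos']))
    cv2.ellipse(out,e,(0,0,255),1)
cv2.imwrite('pics/f5.png',cv2.resize(out[30:390,190:390],None,fx=1.65,fy=1.65,interpolation=cv2.INTER_CUBIC))
E
```

```text
cam in tool [ 0.0755  0.001  -0.1417] axis [-0.2967 -0.0013  0.955 ] 320.0474959034581
hole [112.1 286.3] [39.3 41. ] 166 [ 0.5285 -0.2387] tool cm [7.1293 0.4166 8.5348]
neck [111.4 286.5] [61.2 63.6] 180 [ 0.529  -0.2387] tool cm [7.1803 0.4294 8.5348]
neck+ [110.6 296.5] [56.1 74. ] 63 [ 0.5312 -0.2452] tool cm [7.2291 1.115  8.5348]
body [107.2 285.5] [122.1 127.5] 141 [ 0.5314 -0.2379] tool cm [ 7.4326  0.4192 13.5348]
disc [305.2 281.1] [ 92.3 106.5] 125 [ 0.4594 -0.2536] tool cm [ 0.076   0.0851 -3.35  ]
```

View pics/f5.png

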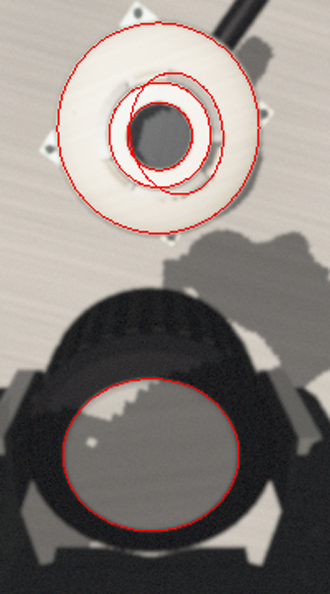

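arm_command:
  steps:
    - {"linear": [2, 0.1, 0], "twist": 0}
    - {"linear": [2, 0.1, 0], "twist": 0}
    - {"linear": [2, 0.1, 0], "twist": 0}
    - {"linear": [1.08, 0, 0], "twist": 0}
    - {"linear": [0, 0, 2], "twist": 0}
    - {"linear": [0, 0, 2], "twist": 0}
    - {"linear": [0, 0, 2], "twist": 0}
    - {"linear": [0, 0, 1], "twist": 0}
    - {"linear": [0, 0, 0], "twist": 0}
    - {"linear": [0, 0, 0], "twist": 0}
    - {"linear": [0, 0, 0], "twist": 0}

```text
t: 11.5
eef_pos: [0.5284, -0.2384, 0.2169]
orientation: [[0.966, 0.257, 0.002], [0.257, -0.966, -0.001], [0.002, 0.002, -1.0]]
ft_force: [-0.6, -0.8, -0.6]
finger_gap: 0.0611
gripper_force: 43.7
```

```bash
cat > st.py <<'E'
from h import *
from scipy.spatial.transform import Rotation as Ro
np.set_printoptions(precision=4,suppress=True)
s=r.get_state();R=np.array(s['orientation']);print(s['t'],s['eef_pos'],'edge vs rim mm',1000*(s['eef_pos'][2]-.0065-.2),'F tool',R.T@s['ft_force'],'T tool',R.T@s['ft_torque'],'j6',s['joints'][5],'gap',s['finger_gap'],'tilt',R[:2,2],'yaw',np.degrees(np.arctan2(R[1,0],R[0,0])),'grip',s['gripper_force'])
E
python3 st.py
```

```text
11.5 [ 0.5284 -0.2384  0.2169] edge vs rim mm 10.397808020783744 F tool [-0.8075  0.6531  0.5619] T tool [ 0.0561  0.0386 -0.0106] j6 43.903172888157634 gap 0.06109574955875667 tilt [ 0.0023 -0.0015] yaw 14.87962790821171 grip 43.749529612250626
```

arm_command:
  steps:
    - {"linear": [0, 0, 0.2], "twist": 0}
    - {"linear": [0, 0, 0.2], "twist": 0}
    - {"linear": [0, 0, 0.2], "twist": 0}
    - {"linear": [0, 0, 0.2], "twist": 0}
    - {"linear": [0, 0, 0.1], "twist": 0}
    - {"linear": [0, 0, 0.1], "twist": 0}
    - {"linear": [0, 0, 0.1], "twist": 0}
    - {"linear": [0, 0, 0], "twist": 0}
    - {"linear": [0, 0, 0], "twist": 0}

```text
t: 12.4
eef_pos: [0.5276, -0.2378, 0.2043]
orientation: [[0.966, 0.257, 0.0], [0.257, -0.966, -0.0], [0.0, 0.0, -1.0]]
ft_force: [0.1, -0.4, -1.3]
finger_gap: 0.0608
gripper_force: 43.7
```

```bash
python3 st.py
```

```text
12.4 [ 0.5276 -0.2378  0.2043] edge vs rim mm -2.2005580647442846 F tool [-0.0372  0.4139  1.318 ] T tool [-0.0085 -0.0325  0.0158] j6 43.902379751434154 gap 0.060762160402716744 tilt [ 0. -0.] yaw 14.885924574641459 grip 43.74999285209924
```

arm_command:
  steps:
    - {"linear": [0, 0, 0.05], "twist": 0}
    - {"linear": [0, 0, 0.05], "twist": 0}
    - {"linear": [0, 0, 0.05], "twist": 0}
    - {"linear": [0, 0, 0], "twist": 0}

```text
t: 12.8
eef_pos: [0.5275, -0.2378, 0.2027]
orientation: [[0.966, 0.257, -0.0], [0.257, -0.966, 0.0], [-0.0, -0.0, -1.0]]
ft_force: [0.2, -0.3, -0.5]
finger_gap: 0.0606
gripper_force: 43.7
```

arm_command:
  steps:
    - {"linear": [0, 0, 0.05], "twist": 0}
    - {"linear": [0, 0, 0.05], "twist": 0}
    - {"linear": [0, 0, 0.05], "twist": 0}
    - {"linear": [0, 0, 0], "twist": 0}

```text
t: 13.2
eef_pos: [0.5275, -0.2378, 0.2012]
orientation: [[0.966, 0.257, -0.0], [0.257, -0.966, 0.0], [-0.0, -0.0, -1.0]]
ft_force: [-0.4, 0.8, -0.3]
finger_gap: 0.0608
gripper_force: 43.7
```

```bash
python3 st.py
```

```text
13.2 [ 0.5275 -0.2378  0.2012] edge vs rim mm -5.31736048165643 F tool [-0.1937 -0.8588  0.2615] T tool [-0.0062  0.0096 -0.0278] j6 43.90430243277791 gap 0.060843977762376156 tilt [-0.0002  0.0001] yaw 14.883320120771442 grip 43.749710116535425
```

arm_command:
  steps:
    - {"linear": [0, 0, 0.05], "twist": 0}
    - {"linear": [0, 0, 0.05], "twist": 0}
    - {"linear": [0, 0, 0], "twist": 0}

```text
t: 13.5
eef_pos: [0.5275, -0.2378, 0.2002]
orientation: [[0.966, 0.257, -0.0], [0.257, -0.966, 0.0], [-0.0, -0.0, -1.0]]
ft_force: [1.2, 0.2, -0.0]
finger_gap: 0.0609
gripper_force: 43.8
```

arm_command:
  steps:
    - {"linear": [0, 0, 0.05], "twist": 0}
    - {"linear": [0, 0, 0.05], "twist": 0}
    - {"linear": [0, 0, 0], "twist": 0}

```text
t: 13.8
eef_pos: [0.5277, -0.2379, 0.1999]
orientation: [[0.966, 0.257, 0.0], [0.257, -0.966, -0.0], [0.0, 0.0, -1.0]]
ft_force: [-0.9, 0.9, 2.1]
finger_gap: 0.0613
gripper_force: 44.0
```

```bash
python3 st.py
```

```text
13.8 [ 0.5277 -0.2379  0.1999] edge vs rim mm -6.613551547519414 F tool [-0.6729 -1.1474 -2.1234] T tool [ 0.1627 -0.1886 -0.0664] j6 43.89759839033621 gap 0.06130548433926986 tilt [ 0.0002 -0.0001] yaw 14.891563623270082 grip 44.02547832112759
```

arm_command:
  steps:
    - {"linear": [0, 0, 0.03], "twist": -0.06}
    - {"linear": [0, 0, -0.01], "twist": -0.06}
    - {"linear": [0, 0, -0.01], "twist": -0.06}
    - {"linear": [0, 0, -0.01], "twist": -0.06}
    - {"linear": [0, 0, 0], "twist": 0}

```text
t: 14.3
eef_pos: [0.5287, -0.238, 0.2006]
orientation: [[0.878, 0.479, 0.003], [0.479, -0.878, -0.001], [0.002, 0.002, -1.0]]
ft_force: [0.9, 2.2, 5.0]
finger_gap: 0.0611
gripper_force: 44.1
```

```bash
python3 st.py
```

```text
14.3 [ 0.5287 -0.238   0.2006] edge vs rim mm -5.8973097470467195 F tool [ 1.89   -1.5278 -5.028 ] T tool [ 0.1874  0.1563 -0.1295] j6 30.156933975414034 gap 0.06114470653872032 tilt [ 0.0029 -0.0006] yaw 28.63042375465154 grip 44.07082029618323
```

arm_command:
  steps:
    - {"linear": [0, 0, -0.02], "twist": -0.06}
    - {"linear": [0, 0, -0.02], "twist": -0.06}
    - {"linear": [0, 0, -0.02], "twist": -0.06}
    - {"linear": [0, 0, -0.02], "twist": -0.06}
    - {"linear": [0, 0, -0.02], "twist": -0.06}
    - {"linear": [0, 0, -0.02], "twist": -0.06}
    - {"linear": [0, 0, 0], "twist": 0}

```text
t: 15.0
eef_pos: [0.5286, -0.2379, 0.2018]
orientation: [[0.653, 0.757, 0.003], [0.757, -0.653, -0.0], [0.001, 0.002, -1.0]]
ft_force: [1.2, 1.9, 6.1]
finger_gap: 0.0614
gripper_force: 44.2
```

```bash
python3 st.py
```

```text
15.0 [ 0.5286 -0.2379  0.2018] edge vs rim mm -4.679529660190057 F tool [ 2.2577 -0.332  -6.0572] T tool [0.174  0.2778 0.0017] j6 9.589295433874108 gap 0.06135458073450262 tilt [ 0.0025 -0.0005] yaw 49.19822173601837 grip 44.24040449783206
```

arm_command:
  steps:
    - {"linear": [0, 0, -0.02], "twist": -0.06}
    - {"linear": [0, 0, -0.02], "twist": -0.06}
    - {"linear": [0, 0, -0.02], "twist": -0.06}
    - {"linear": [0, 0, -0.02], "twist": -0.06}
    - {"linear": [0, 0, 0], "twist": 0}

```text
t: 15.5
eef_pos: [0.5284, -0.2384, 0.2023]
orientation: [[0.455, 0.89, 0.002], [0.89, -0.455, -0.002], [-0.0, 0.003, -1.0]]
ft_force: [0.5, -0.2, 4.2]
finger_gap: 0.0608
gripper_force: 44.2
```

arm_command:
  steps:
    - {"linear": [0, 0, -0.01], "twist": -0.06}
    - {"linear": [0, 0, -0.01], "twist": -0.06}
    - {"linear": [0, 0, 0], "twist": 0}

```text
t: 15.8
eef_pos: [0.527, -0.2378, 0.2006]
orientation: [[0.346, 0.938, -0.002], [0.938, -0.346, 0.0], [-0.0, -0.002, -1.0]]
ft_force: [0.8, -0.3, -1.0]
finger_gap: 0.0609
gripper_force: 43.7
```

```bash
python3 st.py
```

```text
15.8 [ 0.527  -0.2378  0.2006] edge vs rim mm -5.907236854058196 F tool [0.0544 0.886  0.9979] T tool [-0.1761  0.0023 -0.0167] j6 -10.969937322394374 gap 0.06092935363893889 tilt [-0.0016  0.0004] yaw 69.75056276915618 grip 43.700415906496346
```

arm_command:
  steps:
    - {"linear": [0, 0, 0.05], "twist": 0}
    - {"linear": [0, 0, 0.05], "twist": 0}
    - {"linear": [0, 0, 0.05], "twist": 0}
    - {"linear": [0, 0, 0.05], "twist": 0}
    - {"linear": [0, 0, 0.05], "twist": 0}
    - {"linear": [0, 0, 0], "twist": 0}

```text
t: 16.4
eef_pos: [0.5275, -0.2378, 0.1988]
orientation: [[0.344, 0.939, -0.0], [0.939, -0.344, 0.0], [0.0, -0.0, -1.0]]
ft_force: [0.7, 0.6, -1.3]
finger_gap: 0.0611
gripper_force: 43.7
```

arm_command:
  steps:
    - {"linear": [0, 0, 0.05], "twist": 0}
    - {"linear": [0, 0, 0.05], "twist": 0}
    - {"linear": [0, 0, 0.05], "twist": 0}
    - {"linear": [0, 0, 0.05], "twist": 0}
    - {"linear": [0, 0, 0.05], "twist": 0}
    - {"linear": [0, 0, 0], "twist": 0}

```text
t: 17.0
eef_pos: [0.5275, -0.2378, 0.1964]
orientation: [[0.344, 0.939, -0.0], [0.939, -0.344, 0.0], [0.0, -0.0, -1.0]]
ft_force: [0.8, -0.2, -1.3]
finger_gap: 0.0612
gripper_force: 43.7
```

```bash
python3 st.py
```

```text
17.0 [ 0.5275 -0.2378  0.1964] edge vs rim mm -10.105515624916016 F tool [0.0642 0.8304 1.2736] T tool [ 0.009   0.0153 -0.0373] j6 -11.099052559422102 gap 0.06116295025909715 tilt [-0.0002  0.0001] yaw 69.88588895954716 grip 43.69607919361442
```

arm_command:
  steps:
    - {"linear": [0, 0, 0.05], "twist": 0}
    - {"linear": [0, 0, 0.06], "twist": 0}
    - {"linear": [0, 0, 0], "twist": 0}

```text
t: 17.3
eef_pos: [0.5277, -0.2379, 0.1957]
orientation: [[0.344, 0.939, 0.0], [0.939, -0.344, -0.0], [-0.0, 0.0, -1.0]]
ft_force: [-0.2, 0.6, 0.6]
finger_gap: 0.0611
gripper_force: 43.7
```

arm_command:
  steps:
    - {"linear": [0, 0, 0.02], "twist": 0.06}
    - {"linear": [0, 0, 0.02], "twist": 0.06}
    - {"linear": [0, 0, 0.02], "twist": 0.06}
    - {"linear": [0, 0, 0.02], "twist": 0.06}
    - {"linear": [0, 0, 0], "twist": 0}

```text
t: 17.8
eef_pos: [0.5279, -0.238, 0.1952]
orientation: [[0.557, 0.83, 0.001], [0.83, -0.557, -0.0], [0.0, 0.001, -1.0]]
ft_force: [-0.2, -0.2, 2.4]
finger_gap: 0.0608
gripper_force: 43.8
```

```bash
python3 st.py
```

```text
17.8 [ 0.5279 -0.238   0.1952] edge vs rim mm -11.347225149381245 F tool [-0.2498 -0.0116 -2.4494] T tool [0.0152 0.0805 0.0388] j6 2.6431779569323313 gap 0.06084365252422092 tilt [ 0.0009 -0.0004] yaw 56.14381561234008 grip 43.821261576376855
```

arm_command:
  steps:
    - {"linear": [0, 0, 0.02], "twist": 0.06}
    - {"linear": [0, 0, 0.02], "twist": 0.06}
    - {"linear": [0, 0, 0.02], "twist": 0.06}
    - {"linear": [0, 0, 0.02], "twist": 0.06}
    - {"linear": [0, 0, 0.02], "twist": 0.06}
    - {"linear": [0, 0, 0], "twist": 0}

```text
t: 18.4
eef_pos: [0.528, -0.2381, 0.1943]
orientation: [[0.777, 0.63, 0.001], [0.63, -0.777, -0.001], [0.0, 0.001, -1.0]]
ft_force: [-0.4, 0.2, 2.1]
finger_gap: 0.0607
gripper_force: 44.0
```

arm_command:
  steps:
    - {"linear": [0, 0, 0.02], "twist": 0.06}
    - {"linear": [0, 0, 0.02], "twist": 0.06}
    - {"linear": [0, 0, 0.02], "twist": 0.06}
    - {"linear": [0, 0, 0.02], "twist": 0.06}
    - {"linear": [0, 0, 0.02], "twist": 0.06}
    - {"linear": [0, 0, 0], "twist": 0}

```text
t: 19.0
eef_pos: [0.5281, -0.2382, 0.1935]
orientation: [[0.928, 0.372, 0.001], [0.372, -0.928, -0.001], [0.001, 0.001, -1.0]]
ft_force: [0.0, 0.0, 3.7]
finger_gap: 0.0609
gripper_force: 44.1
```

```bash
python3 st.py
```

```text
19.0 [ 0.5281 -0.2382  0.1935] edge vs rim mm -13.037350079690258 F tool [ 0.0614 -0.0163 -3.6922] T tool [ 0.0258 -0.0081  0.0553] j6 36.9189751741477 gap 0.06094381720502904 tilt [ 0.0014 -0.0009] yaw 21.867016664652247 grip 44.05786314513534
```

arm_command:
  steps:
    - {"linear": [0, 0, 0.02], "twist": 0.06}
    - {"linear": [0, 0, 0.02], "twist": 0.06}
    - {"linear": [0, 0, 0.02], "twist": 0.06}
    - {"linear": [0, 0, 0.02], "twist": 0.06}
    - {"linear": [0, 0, 0], "twist": 0}

```text
t: 19.5
eef_pos: [0.5282, -0.2382, 0.1927]
orientation: [[0.99, 0.142, 0.002], [0.142, -0.99, -0.001], [0.001, 0.001, -1.0]]
ft_force: [0.1, -1.1, 3.4]
finger_gap: 0.0611
gripper_force: 44.1
```

arm_command:
  steps:
    - {"linear": [0, 0, 0.02], "twist": 0.06}
    - {"linear": [0, 0, 0.02], "twist": 0.06}
    - {"linear": [0, 0, 0], "twist": 0}

```text
t: 19.8
eef_pos: [0.5282, -0.2382, 0.1923]
orientation: [[1.0, 0.022, 0.002], [0.022, -1.0, -0.001], [0.002, 0.001, -1.0]]
ft_force: [-0.0, -0.4, 5.1]
finger_gap: 0.0607
gripper_force: 44.2
```

```bash
python3 st.py
```

```text
19.8 [ 0.5282 -0.2382  0.1923] edge vs rim mm -14.241558762698169 F tool [-0.0302  0.3991 -5.1488] T tool [-0.0216  0.0174  0.0779] j6 57.509125674836405 gap 0.06066553208736355 tilt [ 0.0015 -0.001 ] yaw 1.2768389020656208 grip 44.1638556914404
```

arm_command:
  steps:
    - {"linear": [0, 0, 0.01], "twist": 0.04}
    - {"linear": [0, 0, 0.01], "twist": 0.04}
    - {"linear": [0, 0, 0.01], "twist": 0.04}
    - {"linear": [0, 0, 0], "twist": 0}

```text
t: 20.2
eef_pos: [0.5281, -0.2382, 0.1919]
orientation: [[0.995, -0.097, 0.001], [-0.097, -0.995, -0.001], [0.001, 0.001, -1.0]]
ft_force: [-0.1, 0.5, 5.4]
finger_gap: 0.0612
gripper_force: 44.2
```

```bash
python3 st.py
```

```text
20.2 [ 0.5281 -0.2382  0.1919] edge vs rim mm -14.60980956542271 F tool [-0.1259 -0.4486 -5.4241] T tool [-0.0165 -0.0545  0.0831] j6 64.36718735559894 gap 0.061187829530925573 tilt [ 0.0013 -0.0009] yaw -5.58078128019121 grip 44.223105031996965
```

arm_command:
  steps:
    - {"linear": [0, 0, 0.01], "twist": 0.03}
    - {"linear": [0, 0, 0.01], "twist": 0.03}
    - {"linear": [0, 0, 0], "twist": 0}

```text
t: 20.5
eef_pos: [0.5281, -0.2382, 0.1918]
orientation: [[0.988, -0.157, 0.001], [-0.157, -0.988, -0.001], [0.002, 0.001, -1.0]]
ft_force: [-0.8, 0.7, 6.5]
finger_gap: 0.0608
gripper_force: 44.3
```

```bash
python3 st.py
```

```text
20.5 [ 0.5281 -0.2382  0.1918] edge vs rim mm -14.734094402718279 F tool [-0.8818 -0.6072 -6.4668] T tool [-0.0103  0.0066  0.0778] j6 67.79294789872284 gap 0.060767730358823845 tilt [ 0.0014 -0.0009] yaw -9.005724906929032 grip 44.25018373411149
```

arm_command:
  steps:
    - {"linear": [0, 0, 0.01], "twist": 0.03}
    - {"linear": [0, 0, 0.005], "twist": 0.03}
    - {"linear": [0, 0, 0], "twist": 0}

```text
t: 20.8
eef_pos: [0.5282, -0.2381, 0.1917]
orientation: [[0.977, -0.215, 0.002], [-0.215, -0.977, -0.001], [0.002, 0.001, -1.0]]
ft_force: [0.3, -0.3, 4.8]
finger_gap: 0.061
gripper_force: 44.3
```

```bash
python3 st.py
```

```text
20.8 [ 0.5282 -0.2381  0.1917] edge vs rim mm -14.835893555167345 F tool [ 0.3742  0.2222 -4.8021] T tool [0.0438 0.0495 0.0727] j6 71.23022530884886 gap 0.060950209272104816 tilt [ 0.0016 -0.0009] yaw -12.439903411262739 grip 44.25601644907147
```

arm_command:
  steps:
    - {"linear": [0, 0, 0.01], "twist": 0.03}
    - {"linear": [0, 0, 0.01], "twist": 0.03}
    - {"linear": [0, 0, 0], "twist": 0}

```text
t: 21.1
eef_pos: [0.5288, -0.2382, 0.1917]
orientation: [[0.963, -0.271, 0.003], [-0.271, -0.963, -0.002], [0.003, 0.001, -1.0]]
ft_force: [1.0, -0.5, 5.0]
finger_gap: 0.0613
gripper_force: 44.3
```

```bash
python3 st.py
```

```text
21.1 [ 0.5288 -0.2382  0.1917] edge vs rim mm -14.794543324129384 F tool [ 1.079   0.1907 -4.9849] T tool [ 0.0231  0.0939 -0.5432] j6 74.5510080439611 gap 0.06128827151059947 tilt [ 0.0027 -0.0016] yaw -15.73536576868503 grip 44.25854072906077
```

arm_command:
  steps:
    - {"linear": [0, 0, 0], "twist": 0}
    - {"linear": [0, 0, 0], "twist": 0}
    - {"linear": [0, 0, 0], "twist": 0}
    - {"linear": [0, 0, 0], "twist": 0}
    - {"linear": [0, 0, 0], "twist": 0}
    - {"linear": [0, 0, 0], "twist": 0}
    - {"linear": [0, 0, 0], "twist": 0}
    - {"linear": [0, 0, 0], "twist": 0}
  fingers: 8.5

```text
t: 21.9
eef_pos: [0.5276, -0.2378, 0.1906]
orientation: [[0.961, -0.277, 0.0], [-0.277, -0.961, -0.0], [0.0, -0.0, -1.0]]
ft_force: [1.2, -0.2, -0.8]
finger_gap: 0.085
gripper_force: 0.0
```

arm_command:
  steps:
    - {"linear": [0, 0, -1], "twist": 0}
    - {"linear": [0, 0, -2], "twist": 0}
    - {"linear": [0, 0, -3], "twist": 0}
    - {"linear": [0, 0, -3], "twist": 0}
    - {"linear": [-3, 0, -2], "twist": 0}
    - {"linear": [-4, 0, 0], "twist": 0}
    - {"linear": [0, 0, 0], "twist": 0}
    - {"linear": [0, 0, 0], "twist": 0}
    - {"linear": [0, 0, 0], "twist": 0}

```text
t: 22.8
eef_pos: [0.4611, -0.2189, 0.3012]
orientation: [[0.961, -0.277, 0.001], [-0.277, -0.961, -0.001], [0.002, 0.0, -1.0]]
ft_force: [0.6, 0.1, -0.1]
finger_gap: 0.085
gripper_force: 0.0
```

```bash
python3 look.py w6.png cap_top; python3 -c "
from h import *
p=snap('scene','s6.png')
a=cv2.imread('pics/w6.png');b=cv2.imread('pics/s6.png')
b=cv2.resize(b[130:235,130:270],(560,420),interpolation=cv2.INTER_CUBIC)
cv2.imwrite('pics/f6.png',cv2.resize(np.hstack([a,b]),(800,300)))"
```

```text
22.8 [ 0.4611 -0.2189  0.3012] [-33.3  -4.8 103.1   0.   81.6  72.8] [ 0.6386  0.0898 -0.1088] 0.08496489731091544
[[ 0.961  -0.2765  0.0014]
 [-0.2765 -0.961  -0.0008]
 [ 0.0016  0.0003 -1.    ]]
cap_top 0.86 [116.1 285.5] [ 0.5211 -0.2423] tool cm [ 6.3656  0.5876 26.1296]
```

View pics/f6.png

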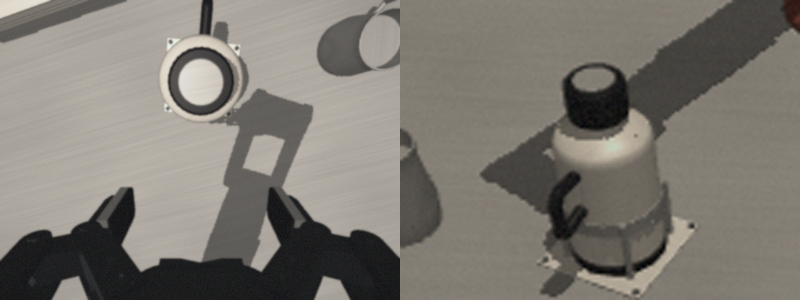

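The cap sits level and centred on the flask: its top is at about (81, 201) in the left picture, and it is seated low on the neck at about (95, 597) in the right one. The gripper is clear of it.

```bash
python3 -c "
from rig import r
print(r.sign_off())"
```

```text
the job is handed in; nothing more can be done
None
```

The cap is screwed down clockwise to its stop, its lower edge about 14.8 mm below the rim by the arm's own reading. The gripper has let go and is clear, and I handed the job in after about 23 s; no verdict came back.

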